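# Set up the bench coil winder

### The job

Get the bench coil winder ready for the next multi-strand coil: take every bare white spool off the supply stand and put it in the blue tray, stand every full wire spool on a spindle of its own, fully down, and hold the brown coil former between the winder's two centres with the tailstock slid up tight against it. Once all of that is done, press the counter's red reset plunger right down to its stop and let it come back up. Leave the tools, tape, bottle and jar where they are.

Things in the scene. Friction and masses are not known exactly. Their poses are not given: they have to be found in the camera images.
- winder: bench coil winder, fixed: grey bed plate 100 x 370 x 22 mm, green headstock (90 x 90 mm, 135 mm high, black counter on top) at its -y end, green tailstock at its +y end. Origin on the bench under seat_mid; its y axis runs along the centre line from headstock to tailstock, z up. The centre line is 100 mm above the bench
- seat_mid (a point): where the former's middle is when held, on the centre line; axes as the winder's. Two fixed V rests, 6 mm thick, stand at y = -22 and +46 mm of it. The former is laid with its tube in both Vs from above, its middle at about y = +22 mm to clear both centres (tailstock drawn back); it stays there, 2 mm low. The closing tailstock slides it onto the headstock's centre and lifts it
- tail_tip (a point): tip of the tailstock's steel cone centre (16 mm long, 4 to 20 mm in diameter), pointing to the winder's -y; 48 mm from seat_mid when it holds the former tight. The headstock has an equal fixed cone pointing to +y, its tip 48 mm to the other side of seat_mid, the headstock's face 26 mm behind that tip
- tailstock (a joint): travel of the tailstock along the winder's -y: 0 = drawn fully back (centre tips 150 mm apart), 0.070 = fully forward; about 0.054 when it holds the former tight (tips 96 mm apart, each cone 12 mm inside the former's bore). Slides with about 4 N of friction and stays where it is left. At the start it is too far forward for the former to go in
- tail_knob (a point): top of the black upright round knob on the tailstock (22 mm in diameter, 42 mm tall, top 166 mm above the bench), by which it is pushed and pulled; the tailstock block under it is 64 mm (across) by 60 mm, its top 125 mm above the bench. The knob is 54 mm behind tail_tip
- plunger (a joint): travel of the red counter-reset plunger on top of the headstock: 0 = up, 0.012 = down on its stop. A spring pushes it up: 3 N to start, 8 N at the stop
- plunger_top (a point): centre of the top of the plunger's red mushroom head (36 mm in diameter), 195 mm above the bench when up; pressed straight down
- stand: wire supply stand, fixed to the bench: dark plate 290 x 90 x 20 mm with three upright steel spindles in a row along its x axis, 95 mm apart. Origin on the bench under the middle spindle
- spindle0 (a point): foot of a spindle (the one at the stand's -x end), on the white collar where a spool comes to rest, 23 mm above the bench; the spindle is 15 mm in diameter, 62 mm tall above this point, tapered to 6 mm over its top 12 mm
- spindle1 (a point): foot of a spindle (the middle one), on the white collar where a spool comes to rest, 23 mm above the bench; the spindle is 15 mm in diameter, 62 mm tall above this point, tapered to 6 mm over its top 12 mm
- spindle2 (a point): foot of a spindle (the one at the stand's +x end), on the white collar where a spool comes to rest, 23 mm above the bench; the spindle is 15 mm in diameter, 62 mm tall above this point, tapered to 6 mm over its top 12 mm
- full0: full spool: black plastic, wound with copper wire, 56 mm in diameter, 50 mm tall, bore 20 mm right through along its z, about 0.25 kg; origin at its centre, 25 mm above its underside. Stands upright on the bench at the start; either end up will do. May be absent. Taken by the rim from above
- full1: full spool: black plastic, wound with dark red wire, 56 mm in diameter, 50 mm tall, bore 20 mm right through along its z, about 0.25 kg; origin at its centre, 25 mm above its underside. Stands upright on the bench at the start; either end up will do. May be absent. Taken by the rim from above
- full2: full spool: black plastic, wound with green wire, 56 mm in diameter, 50 mm tall, bore 20 mm right through along its z, about 0.25 kg; origin at its centre, 25 mm above its underside. Stands upright on the bench at the start; either end up will do. May be absent. Taken by the rim from above
- empty0: bare white plastic spool, no wire: flanges 56 mm in diameter and 5 mm thick, core 28 mm, 50 mm tall, bore 20 mm along its z, 50 g; origin at its centre. On a spindle at the start (its centre 48 mm above the bench). May be absent. Taken by the rim of the upper flange from above
- empty1: bare white plastic spool, no wire: flanges 56 mm in diameter and 5 mm thick, core 28 mm, 50 mm tall, bore 20 mm along its z, 50 g; origin at its centre. On a spindle at the start (its centre 48 mm above the bench). May be absent. Taken by the rim of the upper flange from above
- empty2: bare white plastic spool, no wire: flanges 56 mm in diameter and 5 mm thick, core 28 mm, 50 mm tall, bore 20 mm along its z, 50 g; origin at its centre. On a spindle at the start (its centre 48 mm above the bench). May be absent. Taken by the rim of the upper flange from above
- former: brown coil former: a tube 120 mm long, 24 mm outside and 16 mm bore, along its own x axis, with a square flange 40 x 40 x 4 mm at each end; origin at its centre on the tube axis. Lies on the bench at the start (axis 20 mm up). Either way round; about 0.12 kg
- tray: blue open tray for bare spools, 170 (x) by 200 (y) by 45 mm high, 4 mm walls and about 4 mm floor; origin under its centre
- tape: orange roll of tape lying flat, 80 mm in diameter, 20 mm high; not to be disturbed. Origin under its centre
- screwdriver: yellow-handled screwdriver, 150 mm long along its x; not to be disturbed
- pliers: blue-handled pliers lying on the bench, 150 mm long along their x, 12 mm high; not to be disturbed
- glue: small white bottle with a red cap, 40 mm in diameter, 110 mm tall; not to be disturbed. Origin under its centre
- flux_jar: amber jar, 56 mm in diameter, 55 mm tall; not to be disturbed. Origin under its centre
Things that resemble listed ones, but are neither listed nor needed, are in the scene too. What is shaped like the full2 but pink is not meant. Of the things shaped like the former, the brown one is meant.

How it is judged:
By the outcome, as a careful person would: the job done as asked, in the order asked, and still so for the second after the job is handed in, with the robot touching nothing.
Of full0, full1, full2 only 2 to 3 are there at a start; the rules pass over those that are not, and their reading is None.
Of empty0, empty1, empty2 only 1 to 2 are there at a start; the rules pass over those that are not, and their reading is None.
At some moment in a run one of full0, full1, full2 may be knocked a few centimetres aside while the robot is not near it.
It also fails if it takes over 210 s, if anything falls off the work surface, if the arm or the gripper's body presses on something with over 40 N, if the wrist force passes 120 N, or if a joint passes its speed limit or range.

### The arm

A 7-joint arm with a two-finger parallel gripper is mounted at the origin on the work surface. World frame = base frame: x ahead of the robot, y to its left, z up, the work surface at z = 0. Lengths are in m, angles in rad, forces in N, time in s.
With the tool pointing down it reaches from about 0.4 to 0.875 m from the base axis. Payload 6.5 kg.
Tool frame: the origin (TCP) lies on the centre line of the jaws, within the pads' length; the fingertips stand 11 mm ahead of it and the grasp point (between the pads) lies 8 mm behind it; z points along the fingers, x is the direction in which the jaws open and shut, and the axes are right-handed (so a half turn about z gives the same grasp; the last joint's range is limited). The gripper opens to 88 mm and grips with 3 to 60 N. Pads are 18 mm wide; open, the fingers measure 123 mm over their backs; the gripper's body (75 mm by 187 mm) begins 45 mm behind the grasp point.
Start: joints at [-1.387, 0.536, -0.004, 1.538, 0.003, 1.067, -0.071], TCP at [0.161, 0.63, 0.25] pointing down, gripper open.
Joint ranges: [-2.7, 2.7], [-0.37, 2.16], [-1.27, 1.26], [0.24, 2.4], [-1.31, 4.45], [0.19, 1.91], [-2.76, 2.76]. Speed limits (rad/s): [2.39, 2.39, 3.14, 3.14, 3.14, 3.14, 3.14].

### API

Orientations are given as a rotation vector (axis times angle).
In Python, from rig import ctrl gives the robot as it stands. The module is installed in compiled form; this text tells all that it offers. Calls block until the motion is done:
- ctrl.move_to(position, orientation): joint-space move of the TCP to a pose.
- ctrl.movel(position, rotation=None, rate=0.15): straight line of the TCP; rotation=None keeps the orientation; rate is the mean speed in m/s.
- ctrl.set_joints(angles): joint-space move.
- ctrl.command_gripper(opening, strength=None): finger opening in m; strength is the grip in N (None keeps the last); returns when the fingers have stopped.
- ctrl.pause(seconds).
- ctrl.inverse_kinematics(position, orientation): joint angles nearest the present ones, or None.
- ctrl.get_obs(): the state.
- ctrl.get_image(name): name is "scene" or "top" or "wrist"; returns the picture (400x640x3 uint8, blue, green, red); there is no depth.
- ctrl.get_calibration(name): a dict with "K" (3x3 intrinsics, pixels), "dist_coeffs" ([k1, k2, p1, p2, k3] as OpenCV has them; the pictures are not rectified), "extrinsics" (4x4, takes a point from world to camera coordinates). Camera axes: x right, y down, z forward; pixel columns grow to the right and rows downward; lengths in m; the calibration is good to about 2 mm. A picture is of the moment at which its call begins: read the wrist's pose just before it. get_calibration takes no time and is no camera call; for the wrist camera it gives the pose at the moment of the call.
A pose or a line that the arm cannot do raises ctrl.MotionError and nothing moves.
- ctrl.job_done(): hands the job in, once; it reports no verdict.
The state is a dict: "t": time; "q": joint angles; "dq": joint speeds; "joint_torque": joint torques, N m; "position": TCP position; "ee_rot": TCP orientation; "ft_force": force on the tool from outside, world axes, zero at the start; "moment": the same for the moment, N m; "opening": finger opening in m.
Only numpy, scipy, OpenCV 4.12 (cv2) and the standard library are available. Lean on these libraries where they do the work, as an engineer would, in place of code of your own. Each camera call takes 0.05 s, during which the arm holds its last target.

## Working session

There is one attempt and no reset: what is moved stays moved. The work goes in short steps, each a Python script; the robot and the scene stay as the last script left them, time stands still between calls to the robot, and variables do not carry over. Pictures are saved under pics/ and viewed, and the job is handed in when it is done.

```bash
ls; mkdir -p pics
python3 - <<'E'
from rig import ctrl
import cv2,numpy as np
np.set_printoptions(precision=4,suppress=True)
o=ctrl.get_obs();print(o)
for n in("scene","top","wrist"):
    c=ctrl.get_calibration(n);print(n,c["K"],c["dist_coeffs"]);print(c["extrinsics"])
    cv2.imwrite(f"pics/{n}0.png",ctrl.get_image(n))
E
```

```text
pics
{'t': 0.0, 'q': array([-1.3872,  0.5372, -0.0044,  1.5388,  0.0026,  1.0673, -0.0712]), 'dq': array([ 0.001 ,  0.0008,  0.0002,  0.0009, -0.0014, -0.0008, -0.0005]), 'joint_torque': array([  0.0003, -57.0981,   0.9908, -25.1599,  -0.0562,   0.018 ,
         0.0001]), 'position': array([0.1606, 0.6293, 0.2489]), 'ee_rot': array([ 2.4799,  1.9268, -0.002 ]), 'ft_force': array([ 0.8357,  0.3934, -0.4766]), 'moment': array([0.035 , 0.0463, 0.0199]), 'opening': 0.08822217132726017}
scene [[399.9278   0.     315.4928]
 [  0.     399.9278 195.5595]
 [  0.       0.       1.    ]] [-0.0656  0.      0.      0.      0.    ]
[[-0.3452  0.9385  0.0091  0.1021]
 [ 0.6314  0.2394 -0.7376 -0.1941]
 [-0.6944 -0.2489 -0.6752  1.4927]
 [ 0.      0.      0.      1.    ]]
top [[370.5123   0.     316.5958]
 [  0.     370.5123 196.0074]
 [  0.       0.       1.    ]] [0.0253 0.     0.     0.     0.    ]
[[-0.0218 -0.9997  0.0051  0.0573]
 [-0.9775  0.0203 -0.2097  0.475 ]
 [ 0.2096 -0.0096 -0.9777  1.1477]
 [ 0.      0.      0.      1.    ]]
wrist [[279.8854   0.     315.8175]
 [  0.     279.8854 197.0575]
 [  0.       0.       1.    ]] [-0.0114  0.      0.      0.      0.    ]
[[ 0.2468  0.9691 -0.0011 -0.6483]
 [ 0.9309 -0.2368  0.2781 -0.0401]
 [ 0.2692 -0.0696 -0.9606  0.3886]
 [ 0.      0.      0.      1.    ]]
```

View pics/scene0.png

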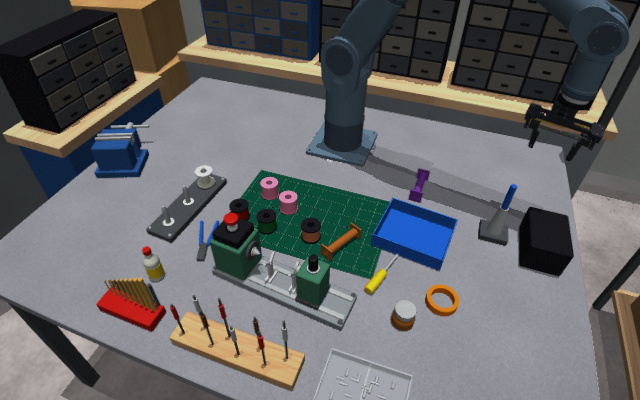

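View pics/top0.png

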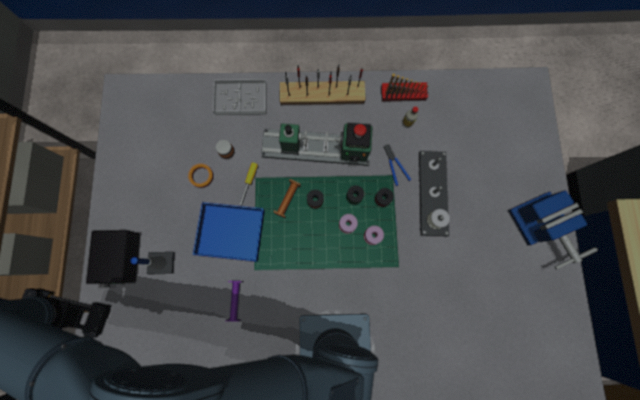

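View pics/wrist0.png

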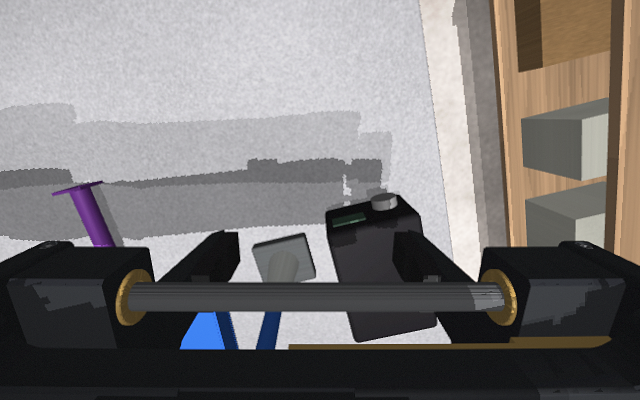

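The scene view shows the stand with one white spool at (204,174). There are dark spools at (238,208), (266,220) and (311,230), pink lookalikes at (270,187) and (288,202), and a brown former at (342,241) with a purple lookalike at (420,184). Next I'll take close crops.

```bash
cat > h.py <<'E'
from rig import ctrl
import cv2,numpy as np
np.set_printoptions(precision=4,suppress=True)
def ray(cal,px):
    K=cal["K"];d=np.array(cal["dist_coeffs"]);T=np.array(cal["extrinsics"])
    u=cv2.undistortPoints(np.array(px,float).reshape(-1,1,2),K,d).reshape(-1,2)
    r=np.c_[u,np.ones(len(u))]@T[:3,:3]
    return -T[:3,:3].T@T[:3,3],r/np.linalg.norm(r,axis=1,keepdims=True)
def onz(cal,px,z):
    o,r=ray(cal,px); return o+r*((z-o[2])/r[:,2])[:,None]
def tri(obs):
    A=np.zeros((3,3));b=np.zeros(3)
    rs=[]
    for cal,px in obs:
        o,r=ray(cal,[px]);r=r[0];P=np.eye(3)-np.outer(r,r);A+=P;b+=P@o;rs.append((o,P))
    p=np.linalg.solve(A,b);return p,[np.linalg.norm(P@(p-o)) for o,P in rs]
def proj(cal,p):
    T=np.array(cal["extrinsics"])
    return cv2.projectPoints(np.array(p,float).reshape(-1,1,3),cv2.Rodrigues(T[:3,:3])[0],T[:3,3],cal["K"],np.array(cal["dist_coeffs"]))[0].reshape(-1,2)
E
python3 - <<'E'
import cv2
s=cv2.imread('pics/scene0.png');t=cv2.imread('pics/top0.png')
cv2.imwrite('pics/s_crop.png',cv2.resize(s[150:320,140:370],None,fx=3.4,fy=3.4,interpolation=cv2.INTER_CUBIC))
cv2.imwrite('pics/t_crop.png',cv2.resize(t[110:270,250:460],None,fx=3.7,fy=3.7,interpolation=cv2.INTER_CUBIC))
E
```

```text
(no output)
```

View pics/s_crop.png

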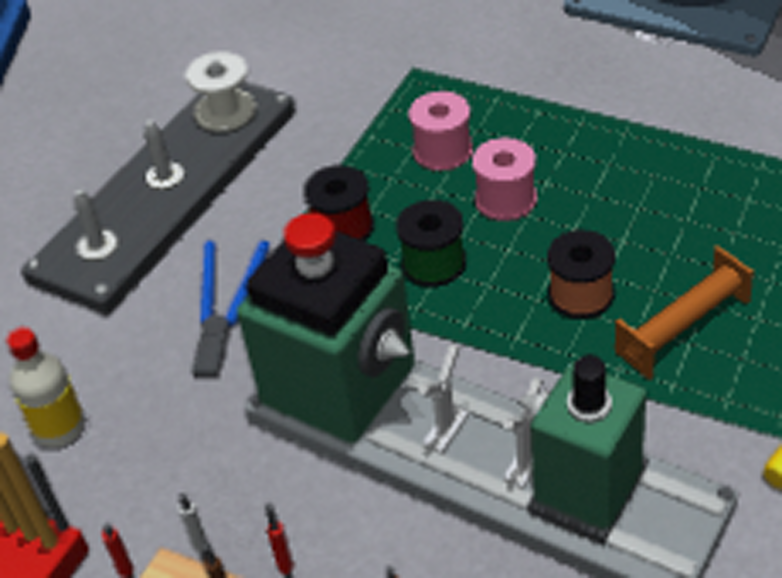

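View pics/t_crop.png

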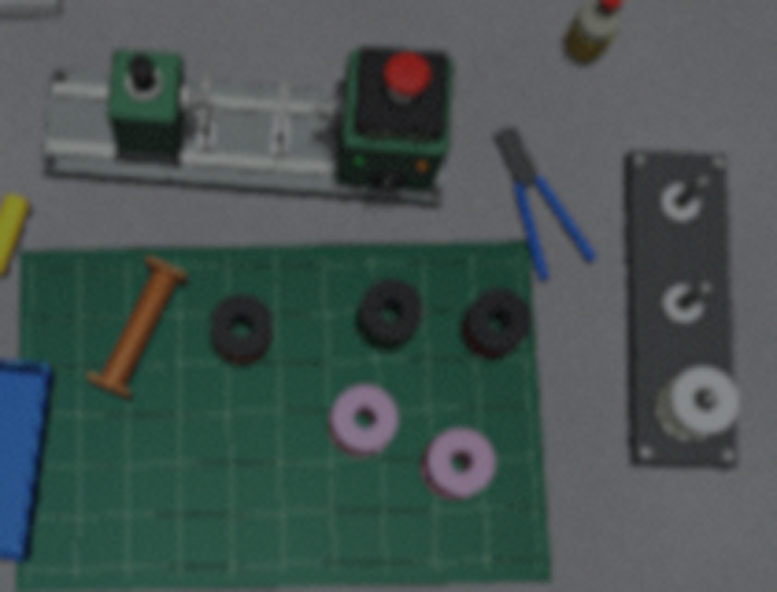

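The crops confirm three full spools (dark red, green, copper), one bare white spool on the stand's robot-side spindle, the brown former, and the tailstock partly forward. The pink spools and purple former are lookalikes. Now I'll measure.

Run:
```python
from h import *
S=ctrl.get_calibration("scene");T=ctrl.get_calibration("top")
s=lambda x,y:(140+x/3.4-0.35,150+y/3.4-0.35)
t=lambda x,y:(250+x/3.7-.36,110+y/3.7-.36)
pts={ # name: scene px, top px, z expected
'red':(s(337,187),t(498,321),.05),'green':(s(431,221),t(392,310),.05),'copper':(s(582,255),t(241,327),.05),
'empty':(s(216,71),t(706,400),.073),
'spA_tip':(s(82,194),t(704,182),.085),'spB_tip':(s(151,124),t(706,287),.085),
'collarA':(s(96,243),t(682,202),.023),'collarB':(s(164,175),t(684,303),.023),
'plunger':(s(311,232),t(408,72),.195),'knob':(s(591,364),t(144,70),.166),
'pinkA':(s(440,108),t(461,459),.05),'pinkB':(s(504,157),t(365,416),.05),
'formerA':(s(735,273),t(166,270),.02),'formerB':(s(633,347),t(109,385),.02),
}
for n,(a,b,z) in pts.items():
    p,r=tri([(S,a),(T,b)])
    print(n,p,np.array(r),'S',onz(S,[a],z)[0,:2],'T',onz(T,[b],z)[0,:2],z)
# stand corners top & bed corners
for c in [(638,160),(720,160),(645,453),(728,455)]: print('stand screw',onz(T,[t(*c)],.02))
# tray rim corners
for c in [(203,203),(264,206),(194,256),(260,262)]: print('tray',onz(T,[c],.045))
```

```text
red [ 0.4718 -0.1743  0.0472] [0.0023 0.0023] S [ 0.4745 -0.1751] T [ 0.4703 -0.1715] 0.05
green [ 0.4825 -0.0804  0.0495] [0.0011 0.0011] S [ 0.4832 -0.0812] T [ 0.4821 -0.0793] 0.05
copper [0.4709 0.0517 0.0459] [0.0015 0.0015] S [0.4749 0.0516] T [0.4696 0.0531] 0.05
empty [ 0.3946 -0.3406  0.0707] [0.0014 0.0014] S [ 0.3969 -0.3403] T [ 0.3936 -0.3384] 0.073
spA_tip [ 0.584  -0.3521  0.0796] [0.0002 0.0002] S [ 0.5882 -0.3477] T [ 0.5821 -0.3499] 0.085
spB_tip [ 0.4901 -0.3453  0.082 ] [0.0011 0.0011] S [ 0.4928 -0.3441] T [ 0.4889 -0.3432] 0.085
collarA [ 0.5846 -0.3529  0.0207] [0.0016 0.0016] S [ 0.5864 -0.3529] T [ 0.5831 -0.3506] 0.023
collarB [ 0.4902 -0.3464  0.0203] [0.0014 0.0014] S [ 0.4925 -0.3459] T [ 0.489  -0.3441] 0.023
plunger [ 0.6456 -0.0841  0.1911] [0.0002 0.0002] S [ 0.6488 -0.0819] T [ 0.6439 -0.0834] 0.195
knob [0.6635 0.1289 0.1618] [0.0001 0.0001] S [0.6667 0.1301] T [0.6618 0.1286] 0.166
pinkA [ 0.3505 -0.1333  0.0532] [0.0013 0.0013] S [ 0.3474 -0.1365] T [ 0.3504 -0.1326] 0.05
pinkB [ 0.3893 -0.0531  0.0516] [0.0013 0.0013] S [ 0.388  -0.0551] T [ 0.3891 -0.052 ] 0.05
formerA [0.5027 0.1498 0.1003] [0.0349 0.0349] S [0.4224 0.1695] T [0.5298 0.1196] 0.02
formerB [ 0.4527  0.1372 -0.056 ] [0.0434 0.0434] S [0.5284 0.1153] T [0.4258 0.1711] 0.02
stand screw [[ 0.625  -0.3148  0.02  ]]
stand screw [[ 0.6233 -0.3898  0.02  ]]
stand screw [[ 0.3556 -0.299   0.02  ]]
stand screw [[ 0.3524 -0.3714  0.02  ]]
tray [[0.4617 0.4135 0.045 ]]
tray [[0.4478 0.2174 0.045 ]]
tray [[0.2936 0.434  0.045 ]]
tray [[0.2702 0.2283 0.045 ]]
```

```bash
cat >> h.py <<'E'
from scipy.spatial.transform import Rotation as Ro
def down(a):
    c,s=np.cos(a),np.sin(a)
    return Ro.from_matrix(np.array([[c,s,0],[s,-c,0],[0,0,-1]])).as_rotvec()
def ik(p,a): return ctrl.inverse_kinematics(list(p),list(down(a)))
def best(p,a0,n=2):
    # choose among half-turn equivalents by joint distance
    q0=np.array(ctrl.get_obs()["q"]);o=[]
    for a in (a0,a0+np.pi,a0-np.pi):
        q=ik(p,a)
        if q is not None:o.append((np.abs(np.array(q)-q0).max(),a,q))
    return min(o,key=lambda v:v[0]) if o else None
E
python3 - <<'E'
from h import *
W=ctrl.get_calibration("wrist");o=ctrl.get_obs()
T=W["extrinsics"];c=-T[:3,:3].T@T[:3,3];R=Ro.from_rotvec(o["ee_rot"]).as_matrix()
print("cam in tool",R.T@(c-o["position"]),"axes in tool\n",(T[:3,:3]@R).round(3))
print("tool x",R[:,0],"tcp px",proj(W,o["position"]),proj(W,o["position"]+R[:,2]*.15))
for n,p,a in [("empty",(.395,-.34,.2),np.pi/2),("spA",(.584,-.351,.2),np.pi/2),("tray",(.37,.32,.1),np.pi/2),("former",(.478,.144,.1),1.1),("seat",(.657,.056,.15),0),("knob",(.664,.13,.15),1.49),("red",(.472,-.174,.1),0),("plunger",(.646,-.084,.22),0)]:
    print(n,best(p,a))
E
```

```text
cam in tool [-0.001  -0.0697 -0.1348] axes in tool
 [[ 1.    -0.    -0.   ]
 [ 0.     0.961 -0.278]
 [ 0.001  0.278  0.961]]
tool x [ 0.2471  0.969  -0.0013] tcp px [[317.4952 252.5766]] [[316.6081 185.4527]]
empty (np.float64(1.222502838612779), -1.5707963267948966, array([-0.1647,  0.6315,  1.0963,  1.9642, -0.6856,  0.9782, -0.3029]))
spA (np.float64(1.3986267744333019), 4.71238898038469, array([ 0.0114,  0.7587,  0.754 ,  1.5201, -0.5606,  1.0882, -0.6777]))
tray (np.float64(0.8414716507558295), 1.5707963267948966, array([-0.8097,  0.5028,  0.0057,  2.0602, -0.005 ,  0.5786,  0.7703]))
former (np.float64(0.9581437145615339), 1.1, array([-0.5483,  0.5232,  0.2075,  2.0448, -0.1858,  0.5909,  0.887 ]))
seat (np.float64(0.8665649933339894), 0, array([-0.5207,  0.7289,  0.5592,  1.6104, -0.4546,  0.9352,  0.1985]))
knob (np.float64(1.4026289137449266), 4.631592653589793, array([-0.6996,  0.7997,  0.7019,  1.5646, -0.5842,  0.9965, -1.4738]))
red (np.float64(1.0765490780773916), 0, array([-0.3107,  0.6547,  0.7568,  2.0573, -0.7021,  0.7041,  0.905 ]))
plunger (np.float64(0.9918393284858205), 0, array([-0.3954,  0.6618,  0.6968,  1.591 , -0.4685,  1.062 ,  0.4298]))
```

```bash
cat >> h.py <<'E'
def go(p,a):
    d=best(p,a)
    if d is None: raise SystemExit("no ik")
    ctrl.move_to(list(p),list(down(d[1])))
    return d[1]
def snap(name,cam="wrist"):
    c=ctrl.get_calibration(cam); im=ctrl.get_image(cam)
    cv2.imwrite(f"pics/{name}.png",im); np.save(f"pics/{name}.npy",np.array(c["extrinsics"]))
    return c,im
def st(m=""):
    o=ctrl.get_obs();print(m,"t%.1f"%o["t"],o["position"],"F",o["ft_force"],"op %.4f"%o["opening"],"q",o["q"])
E
python3 - <<'E'
from h import *
ctrl.set_joints([0.7,.537,0,1.539,0,1.067,-0.07]);st()
go((.44,-.342,.25),np.pi/2);st()
snap("w1");snap("s1","scene");snap("t1","top")
E
```

```text
t4.0 [ 0.4673 -0.4511  0.249 ] F [0.6936 0.2138 0.386 ] op 0.0882 q [ 0.6991  0.537  -0.0006  1.539  -0.0001  1.067  -0.07  ]
 t4.9 [ 0.4404 -0.3424  0.2503] F [ 0.1104 -0.3811  0.1497] op 0.0878 q [ 0.4583  0.3789  0.1555  1.7947 -0.0691  0.9724 -0.9269]
```

View pics/w1.png

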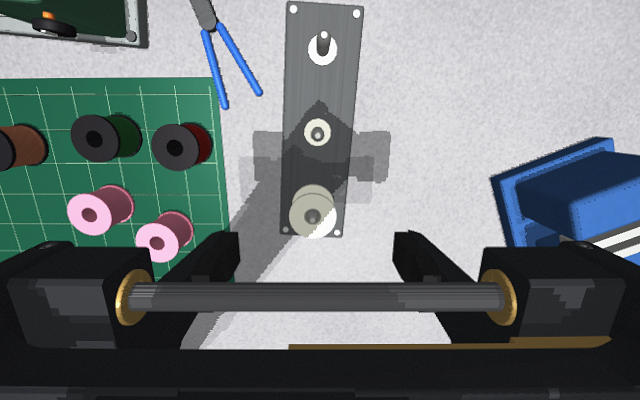

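View pics/s1.png

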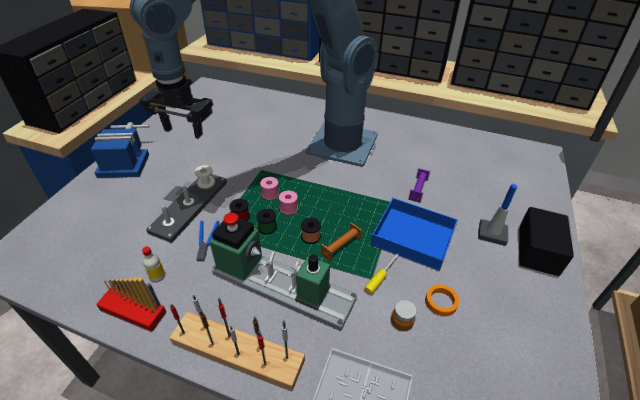

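View pics/t1.png

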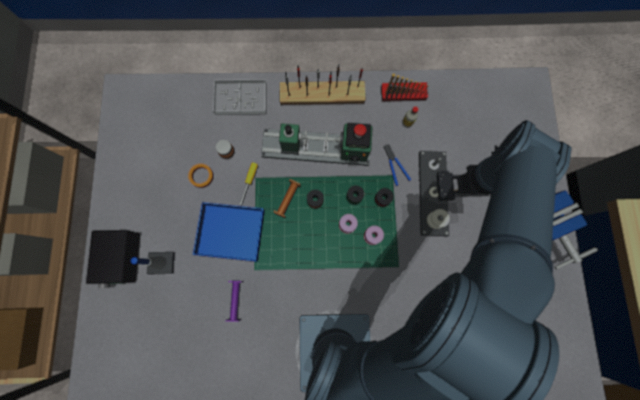

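Run:
```python
from h import *
W=ctrl.get_calibration("wrist");im=cv2.imread('pics/w1.png')
cv2.imwrite('pics/w1c.png',cv2.resize(im[0:250,270:380],None,fx=2.4*1,fy=2.4,interpolation=cv2.INTER_CUBIC))
cv2.imwrite('pics/w1d.png',cv2.resize(im[90:270,0:240],None,fx=3.2,fy=3.2,interpolation=cv2.INTER_CUBIC))
print(proj(W,[(.3945,-.34,.073),(.3945,-.34,.023),(.3945,-.34,.085),(.49,-.3447,.085),(.5840,-.351,.085),(.49,-.3447,.023),(.5840,-.3515,.023),(.472,-.1735,.05),(.4825,-.08,.05),(.471,.0522,.05)]))
```

```text
[[312.3084 220.0629]
 [312.7552 206.928 ]
 [312.1813 223.7996]
 [316.3644 139.0455]
 [323.0123  39.734 ]
 [316.2779 135.1747]
 [322.1405  53.5494]
 [172.8912 152.1695]
 [ 93.609  143.4495]
 [-11.5299 153.497 ]]
```

View pics/w1c.png

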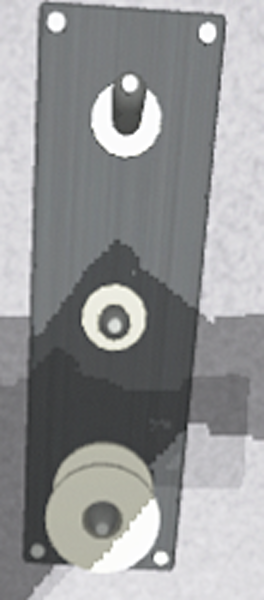

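View pics/w1d.png

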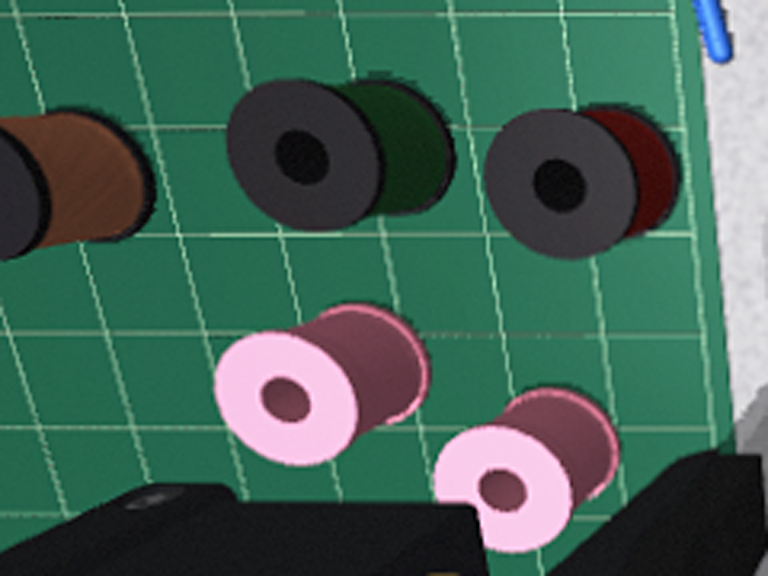

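The wrist view puts the spindle tips at (324,35) and (318,135), the white spool at (312,216), red at (175,148) and green at (94,139). All of these sit about 4 px above the prediction, so I'll view with the wrist turned half round to cancel its bias.

Run:
```python
from h import *
ctrl.move_to([.53,-.342,.25],list(down(np.pi/2)));st()
W,im=snap("w2")
cv2.imwrite('pics/w2c.png',cv2.resize(im[0:250,230:410],None,fx=2.4*1,fy=2.4,interpolation=cv2.INTER_CUBIC))
print(proj(W,[(.3945,-.34,.073),(.49,-.3447,.085),(.5840,-.351,.085),(.49,-.3447,.023),(.5840,-.3515,.023)]))
```

```text
t7.4 [ 0.5299 -0.342   0.2499] F [ 0.0655 -0.0554  0.0195] op 0.0881 q [ 0.8795  0.5637 -0.5475  1.5674  0.3174  1.1004  1.8261]
[[319.0117  48.8607]
 [314.4433 145.7439]
 [309.1013 228.2694]
 [314.6483 140.792 ]
 [309.7581 210.7827]]
```

View pics/w2c.png

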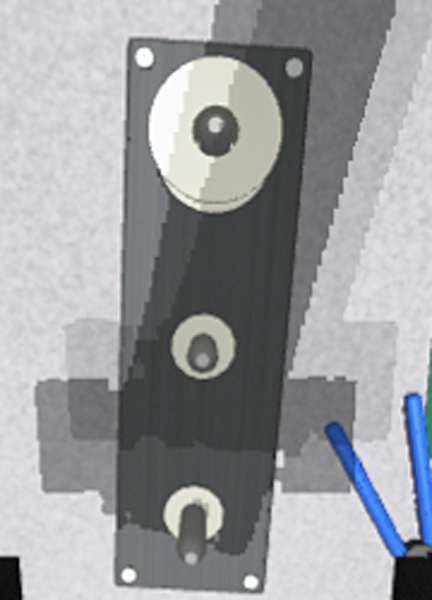

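Run:
```python
from h import *
K=ctrl.get_calibration("wrist")
C=[dict(K,extrinsics=np.load(f'pics/w{i}.npy')) for i in(1,2)]
P={'empty .073':((312.5,215.8),(319.6,53.8)),'Btip .085':((317.7,135.4),(314.2,149.2)),'Atip .085':((323.7,35),(309.6,232.5)),'collB .023':((317.5,132),(314.6,144.2)),
'screw top-l':((270+56/2.4,21/2.4),(230+250/2.4,581/2.4)),'screw tr':((270+207/2.4,31/2.4),(230+128/2.4,575/2.4)),'scr bl':((270+37/2.4,550/2.4),(230+293/2.4,67/2.4)),'scr br':((270+160/2.4,557/2.4),(230+144/2.4,57/2.4))}
for n,(a,b) in P.items():
    p,r=tri([(C[0],a),(C[1],b)]);z=float(n.split('.')[1])/1000 if '.' in n else .02
    print(n,p,r[0],onz(C[0],[a],z)[0],onz(C[1],[b],z)[0])
print('red',onz(C[0],[(174.7,147.8)],.05),'green',onz(C[0],[(94.1,138.8)],.05))
```

```text
empty .073 [ 0.3978 -0.3396  0.0667] 0.00027321619712598666 [ 0.4001 -0.3399  0.073 ] [ 0.399  -0.3394  0.073 ]
Btip .085 [ 0.4939 -0.3453  0.0826] 0.0003271701163029444 [ 0.4941 -0.3456  0.085 ] [ 0.4936 -0.345   0.085 ]
Atip .085 [ 0.5874 -0.3506  0.0892] 0.0002579916127083359 [ 0.5885 -0.351   0.085 ] [ 0.5893 -0.3505  0.085 ]
collB .023 [ 0.4943 -0.3453  0.0233] 0.0005018373861652376 [ 0.4943 -0.3458  0.023 ] [ 0.4943 -0.3448  0.023 ]
screw top-l [ 0.6306 -0.3176  0.0232] 0.0002678971994867298 [ 0.6316 -0.3177  0.02  ] [ 0.6321 -0.3171  0.02  ]
screw tr [ 0.6264 -0.389   0.024 ] 0.0001580050974947106 [ 0.6276 -0.3897  0.02  ] [ 0.6282 -0.3893  0.02  ]
scr bl [ 0.3622 -0.3016  0.0232] 4.7852104580138286e-05 [ 0.3608 -0.3012  0.02  ] [ 0.3613 -0.3012  0.02  ]
scr br [ 0.3579 -0.3729  0.023 ] 0.00017120027262415636 [ 0.3566 -0.3733  0.02  ] [ 0.357 -0.373  0.02 ]
red [[ 0.4772 -0.1758  0.05  ]] green [[ 0.4878 -0.0811  0.05  ]]
```

Two wrist views agree within 1 mm and give spindle spacing of 95 mm, so the wrist is the reference. Spindles are at x = 0.3995, 0.4940 and 0.5888. Now I'll take the white spool off.

Run:
```python
from h import *
a=go((.3995,-.3397,.2),np.pi/2)
ctrl.movel([.3995,-.3397,.0625],None,.15);st("down")
ctrl.command_gripper(.03,20);st("grip")
ctrl.movel([.3995,-.3397,.20],None,.12);st("up")
snap("w3")
a=go((.375,-.0,.23),a);a=go((.375,.32,.2),np.pi/2);st("over tray")
snap("w4")
```

```text
down t9.1 [ 0.4002 -0.34    0.0632] F [ 0.3273 -0.2437 -0.3193] op 0.0881 q [ 0.962   0.6582 -0.4421  1.9595  0.4652  0.6229  1.7879]
grip t9.7 [ 0.3996 -0.3396  0.0626] F [0.1698 0.3037 1.3384] op 0.0547 q [ 0.962   0.6589 -0.4418  1.9604  0.4654  0.6226  1.7877]
up t11.0 [ 0.3991 -0.3394  0.1993] F [-0.5504  0.2857 -0.7129] op 0.0547 q [ 1.0643  0.4497 -0.5635  1.8901  0.3034  0.8885  1.9227]
over tray t13.6 [0.3759 0.3185 0.1997] F [-0.2535 -0.3317 -0.2907] op 0.0545 q [-0.0699  0.5002 -0.9174  1.9529  0.4954  0.9314  0.3329]
```

View pics/w4.png

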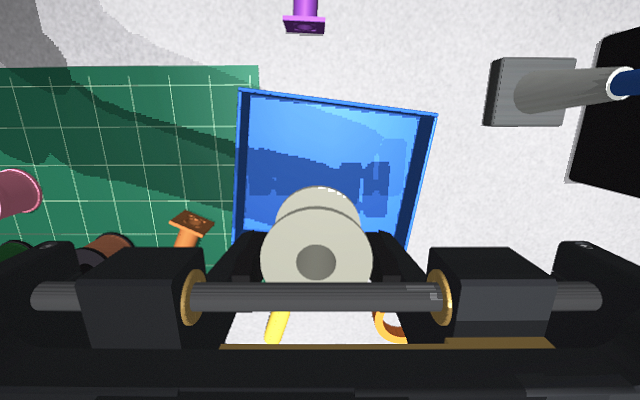

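The white spool is held at about (316,260), above the tray that fills (235–435, 90–250). I'll lower and release it.

Run:
```python
from h import *
ctrl.movel([.375,.32,.046],None,.15);st("down")
ctrl.command_gripper(.085,20)
ctrl.movel([.375,.32,.2],None,.2);st("up")
go((.475,.02,.25),np.pi/2);st("view")
snap("w5"); snap("t5","top")
```

```text
down t14.8 [0.3754 0.3204 0.0467] F [-0.2577  0.0273  0.1252] op 0.0548 q [-0.2523  0.7301 -0.6961  2.03    0.7713  0.6606  0.1075]
up t16.3 [0.3746 0.3193 0.199 ] F [-0.472   1.2394  0.5004] op 0.0853 q [-0.0715  0.5016 -0.9188  1.954   0.4965  0.9308  0.3312]
view t17.6 [0.4747 0.0214 0.2498] F [0.4288 0.0025 0.1511] op 0.0849 q [ 0.6706  0.4022 -0.9907  1.9452  0.3972  1.0048  1.07  ]
```

View pics/w5.png

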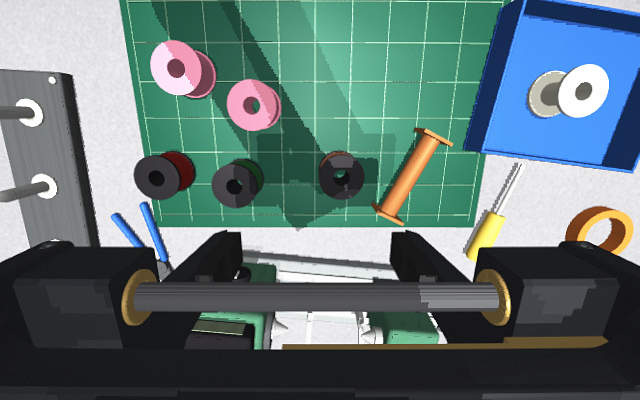

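View pics/t5.png

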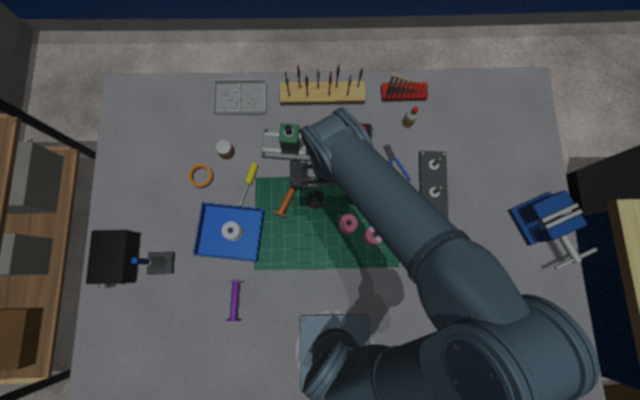

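The bare spool stands upright in the tray at (583,90). Full spool tops are at red (156,178), green (238,187) and copper (341,175), and the brown former runs (434,137)–(388,213).

Run:
```python
from h import *
W=ctrl.get_calibration("wrist");im=cv2.imread('pics/w5.png')
cv2.imwrite('pics/w5c.png',cv2.resize(im[120:235,130:460],None,fx=2.4,fy=2.4,interpolation=cv2.INTER_CUBIC))
for n,p,z in [('red',(156,178),.05),('green',(238,186.5),.05),('copper',(341,175),.05)]: print(n,onz(W,[p],z))
hsv=cv2.cvtColor(im,cv2.COLOR_BGR2HSV)
m=cv2.inRange(hsv,(5,120,60),(20,255,255));m[:, :365]=0;m[:,460:]=0;m[235:]=0;m[:120]=0
ys,xs=np.nonzero(m);print(xs.min(),xs.max(),ys.min(),ys.max(),len(xs))
r=cv2.minAreaRect(np.c_[xs,ys].astype(np.float32));print(r)
print(onz(W,[r[0]],.02), onz(W,[(434,137),(388,213)],.02))
# tube: opened mask
t=cv2.morphologyEx(m,cv2.MORPH_OPEN,np.ones((11,11)));
ys,xs=np.nonzero(t);v=cv2.fitLine(np.c_[xs,ys].astype(np.float32),cv2.DIST_L2,0,.01,.01).ravel();print(v)
```

```text
red [[ 0.4778 -0.1751  0.05  ]]
green [[ 0.4883 -0.0753  0.05  ]]
copper [[0.4735 0.0512 0.05  ]]
372 452 128 225 1912
((410.8629455566406, 176.00331115722656), (40.94575500488281, 98.29801177978516), 29.577836990356445)
[[0.4807 0.147  0.02  ]] [[0.4297 0.1718 0.02  ]
 [0.5328 0.1204 0.02  ]]
[  0.4896  -0.872  401.0814 187.6726]
```

View pics/w5c.png

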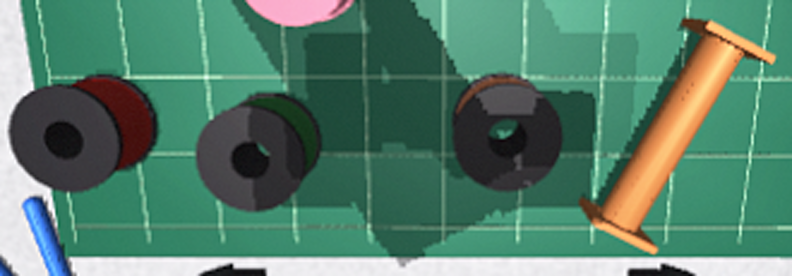

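```bash
cat >> h.py <<'E'
def neutral(az,yaw,q2=.33,q4=1.9):
    q1=-az;q7=yaw+q1
    ctrl.set_joints([q1,q2,0,q4,0,np.pi-q2-q4,q7])
SP={'A':(.5888,-.3507),'B':(.4941,-.3453),'C':(.3994,-.3397)}
def pick_full(x,y,yaw=-np.pi/2):
    a=go((x,y,.15),yaw)
    ctrl.command_gripper(.08,40)
    ctrl.movel([x,y,.030],None,.15);st("at")
    ctrl.command_gripper(.03,40);st("grip")
    ctrl.movel([x,y,.2],None,.15);st("up")
def place_full(s,yaw=-np.pi/2):
    x,y=SP[s]
    a=go((x,y,.19),yaw)
    ctrl.movel([x,y,.13],None,.12);st("above")
    for z in (.115,.10,.085,.070,.058,.0535):
        ctrl.movel([x,y,z],None,.06);o=ctrl.get_obs()
        print(z,o["position"],o["ft_force"])
        if abs(o["ft_force"][2])>15 : print("stopped");return False
    return True
def release(s):
    x,y=SP[s]
    ctrl.command_gripper(.078);ctrl.movel([x,y,.2],None,.2);st("released")
E
python3 - <<'E'
from h import *
neutral(.1,-np.pi/2);st("n")
pick_full(.475,.0512)
neutral(.6,-np.pi/2);st("n2")
a=go((.56,-.345,.25),-np.pi/2);st()
snap("w6")
E
```

```text
n t20.0 [0.5179 0.0069 0.2353] F [ 0.5362  0.426  -1.255 ] op 0.0849 q [-0.0998  0.3301 -0.0004  1.9001  0.0001  0.9116 -1.6704]
at t21.7 [0.4756 0.0513 0.0306] F [ 0.162  -0.0558 -0.5538] op 0.0801 q [-0.1853  0.6293 -0.02    2.0986  0.0295  0.4129 -1.7993]
grip t22.2 [0.4754 0.0515 0.0305] F [-0.2884 -0.2572  6.4826] op 0.0551 q [-0.1855  0.6294 -0.0203  2.0987  0.0294  0.4128 -1.7993]
up t23.5 [0.4743 0.0511 0.1992] F [-0.2085  0.1832 -2.6819] op 0.0558 q [-0.1797  0.316  -0.0261  2.0281  0.0113  0.7995 -1.7831]
n2 t24.4 [0.4514 0.2527 0.2347] F [ 0.4289 -0.2721 -3.1311] op 0.0556 q [-0.5992  0.3306  0.0016  1.9012  0.0007  0.9115 -2.1701]
 t26.5 [ 0.5608 -0.3434  0.2498] F [ 0.3635  0.7996 -2.9991] op 0.0555 q [ 0.2305  0.5709  0.3745  1.5329 -0.2271  1.0812 -0.9105]
```

View pics/w6.png

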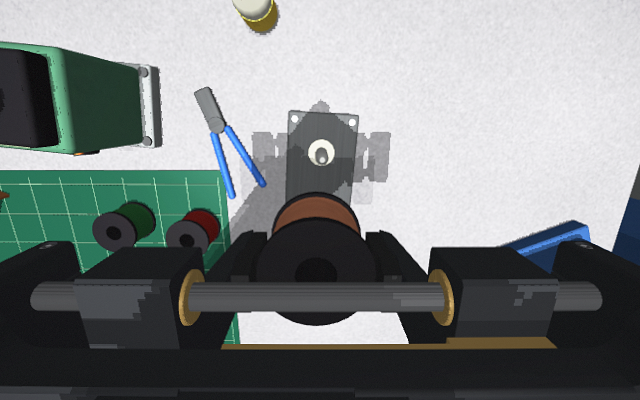

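The copper spool is held centred at (316,265) and the spindle A tip shows at (321,155). I'll place it.

Run:
```python
from h import *
if place_full('A'):
    release('A')
    go((.5,-.342,.25),-np.pi/2);snap("w7");st()
```

```text
above t27.6 [ 0.5892 -0.3512  0.131 ] F [ 0.2939 -0.0483 -2.943 ] op 0.0555 q [ 0.2589  0.7488  0.3306  1.532  -0.2842  0.9069 -0.8881]
0.115 [ 0.5885 -0.3505  0.1146] [ 0.3166 -0.4525 -3.1852]
0.1 [ 0.5884 -0.3505  0.0993] [-0.2206 -0.2471 -2.0472]
0.085 [ 0.5885 -0.3505  0.0844] [ 0.2885  0.6254 -2.4163]
0.07 [ 0.5885 -0.3505  0.0694] [-0.5767  0.4706 -2.6708]
0.058 [ 0.5885 -0.3505  0.0574] [ 0.0502 -0.4372 -2.4599]
0.0535 [ 0.5891 -0.351   0.0537] [ 0.4379 -0.6744 -1.675 ]
released t31.2 [ 0.5881 -0.3501  0.1987] F [ 0.3425  0.1578 -1.2233] op 0.0779 q [ 0.2423  0.6707  0.3568  1.494  -0.2569  1.0253 -0.9083]
 t31.7 [ 0.5002 -0.3413  0.249 ] F [-0.4372 -0.37   -0.4114] op 0.0780 q [ 0.2423  0.4815  0.389   1.6799 -0.2077  1.0225 -0.8697]
```

View pics/w7.png

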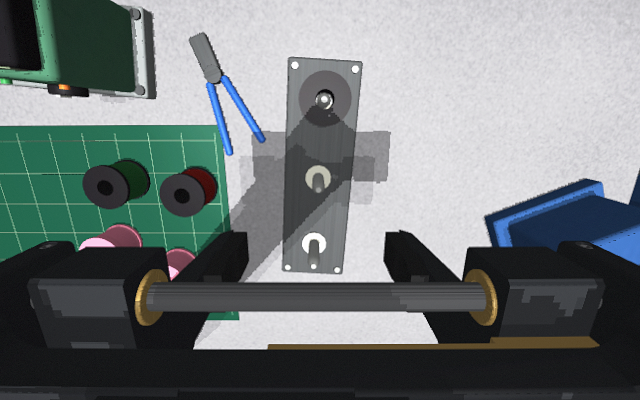

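The copper spool is seated on spindle A at (325,98). Red shows at (182,196) and green at (105,187).

```bash
sed -i 's/ctrl.command_gripper(.08,40)/ctrl.command_gripper(.072,40)/' h.py
python3 - <<'E'
from h import *
W=ctrl.get_calibration("wrist")
r=onz(W,[(182,196),(105,187)],.05);print(r)
x,y=r[0,:2]
assert abs(x-.477)<.006 and abs(y+.1755)<.006
pick_full(.477,-.1755)
go((.477,-.25,.22),-np.pi/2)
ok=place_full('B');snap("w8")
if ok:
    release('B')
    go((.45,-.2,.27),-np.pi/2);snap("w9");st()
E
```

```text
[[ 0.4776 -0.1758  0.05  ]
 [ 0.489  -0.0813  0.05  ]]
at t33.8 [ 0.4775 -0.1757  0.0306] F [ 0.0838 -0.523   0.4963] op 0.0719 q [ 0.0853  0.6726  0.2274  2.0342 -0.3175  0.4666 -1.0213]
grip t34.2 [ 0.4776 -0.1754  0.0308] F [-1.0005  1.4111  6.7994] op 0.0562 q [ 0.0852  0.6722  0.227   2.0343 -0.3176  0.4668 -1.0211]
up t35.5 [ 0.4764 -0.1753  0.1992] F [-0.1296  0.0239 -1.4516] op 0.0560 q [-0.0308  0.3777  0.3647  1.973  -0.1801  0.8234 -1.1373]
above t37.0 [ 0.4946 -0.3451  0.1306] F [ 0.2881  0.4693 -1.9427] op 0.0556 q [ 0.279   0.629   0.3548  1.7708 -0.2912  0.7928 -0.7929]
0.115 [ 0.4938 -0.3452  0.1146] [-0.2059 -0.3764 -2.2554]
0.1 [ 0.4937 -0.3451  0.0994] [ 0.5256 -0.0759 -2.1305]
0.085 [ 0.4938 -0.3451  0.0845] [ 0.2917  0.2832 -1.9885]
0.07 [ 0.4938 -0.3451  0.0695] [ 1.0273  0.8985 -2.2357]
0.058 [ 0.4938 -0.3451  0.0575] [-0.5859  0.4516 -0.9022]
0.0535 [ 0.4946 -0.3458  0.0538] [0.4078 0.2318 0.36  ]
released t40.7 [ 0.4935 -0.3447  0.1989] F [-0.2778 -0.9271 -1.0151] op 0.0778 q [ 0.25    0.5374  0.3933  1.7323 -0.2486  0.9231 -0.8259]
 t41.4 [ 0.45   -0.2014  0.2693] F [ 0.2434 -0.0595 -0.4124] op 0.0782 q [-0.037   0.2549  0.4338  1.9439 -0.1275  0.9698 -1.1156]
```

View pics/w9.png

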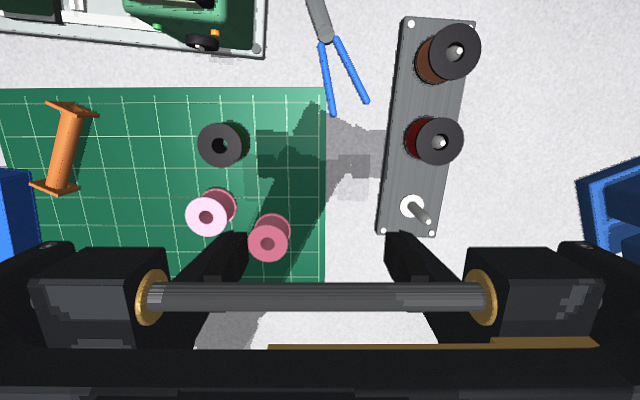

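Copper and red stand on spindles A and B. Green is at (220,145), which I'll measure and place on C.

Run:
```python
from h import *
W=ctrl.get_calibration("wrist")
r=onz(W,[(219.7,145)],.05);print(r)
x,y=r[0,:2]
assert abs(x-.489)<.008 and abs(y+.0813)<.008
pick_full(.4885,-.0805)
go((.42,-.25,.22),-np.pi/2)
ok=place_full('C');snap("w10")
if ok:
    release('C')
    go((.46,-.30,.27),-np.pi/2);snap("w11");st()
```

```text
[[ 0.4884 -0.0826  0.05  ]]
at t43.4 [ 0.4891 -0.0806  0.0306] F [-0.3509  0.6328  0.3454] op 0.0719 q [-0.0985  0.6584  0.2152  2.0666 -0.3081  0.4452 -1.2186]
grip t43.8 [ 0.4891 -0.0803  0.0307] F [-1.1467  1.3363  7.4948] op 0.0559 q [-0.0985  0.6582  0.2148  2.0667 -0.3085  0.4453 -1.2186]
up t45.1 [ 0.4878 -0.0804  0.1992] F [-0.9055 -0.4963 -3.6239] op 0.0560 q [-0.2187  0.355   0.3553  2.0045 -0.1672  0.8114 -1.3388]
above t47.0 [ 0.4001 -0.3395  0.1305] F [-0.4221 -0.1269 -2.8494] op 0.0560 q [ 0.3121  0.5227  0.393   1.9775 -0.3028  0.697  -0.678 ]
0.115 [ 0.3992 -0.3396  0.1147] [-0.1328  0.1274 -2.7121]
0.1 [ 0.3991 -0.3395  0.0995] [-0.5677  0.4617 -3.0429]
0.085 [ 0.3991 -0.3395  0.0845] [ 0.7918  0.0426 -3.1744]
0.07 [ 0.3991 -0.3395  0.0695] [-0.1506 -0.6114 -4.0673]
0.058 [ 0.399  -0.3395  0.0575] [ 0.5306  0.0275 -3.6982]
0.0535 [ 0.3999 -0.3402  0.0538] [0.5933 0.1548 1.019 ]
released t50.6 [ 0.3989 -0.3391  0.1991] F [-0.5037 -0.456  -0.0096] op 0.0779 q [ 0.264   0.4147  0.4485  1.9375 -0.2363  0.8422 -0.7325]
 t51.1 [ 0.4586 -0.3     0.2684] F [ 0.2575 -0.392  -1.3227] op 0.0782 q [ 0.1299  0.3652  0.4681  1.8115 -0.19    1.0125 -0.8983]
```

View pics/w11.png

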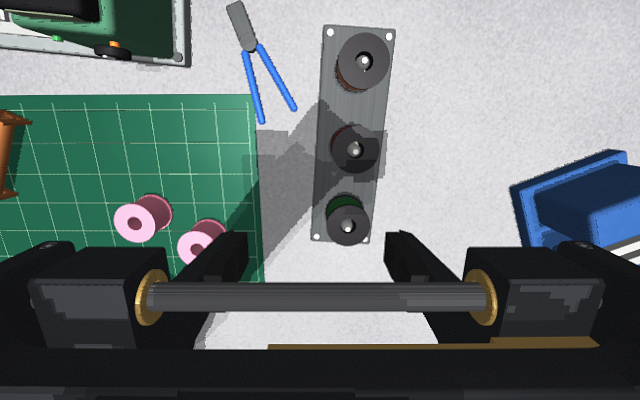

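All three full spools stand on the spindles at (363,60), (354,150) and (347,225). Next I'll look at the winder from two opposite wrist poses.

Run:
```python
from h import *
go((.60,.04,.33),-np.pi/2);st();snap("w12");
go((.66,.04,.33),np.pi/2) if False else None
try:
    ctrl.move_to([.69,.04,.33],list(down(np.pi/2)));st();snap("w13")
except ctrl.MotionError as e: print(e)
```

```text
t52.5 [0.5997 0.0378 0.3297] F [ 0.2856 -0.1672  0.1034] op 0.0780 q [-0.446   0.3968  0.4186  1.6015 -0.1696  1.1802 -1.5651]
 t55.0 [0.6899 0.04   0.33  ] F [ 0.4822  0.2947 -0.7998] op 0.0784 q [ 0.0381  0.5642 -0.2596  1.3084  0.1435  1.2871  1.3474]
```

View pics/w12.png

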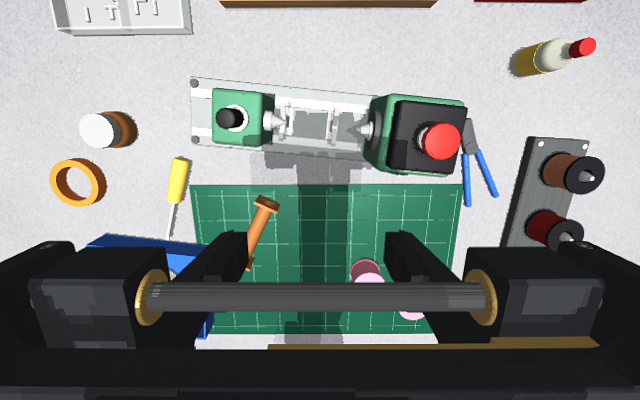

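View pics/w13.png

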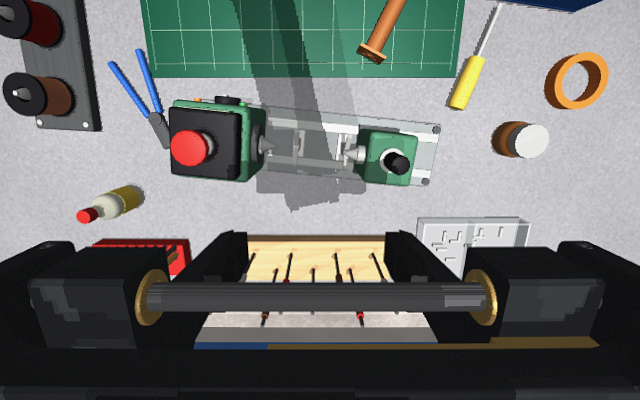

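Run:
```python
from h import *
a=cv2.imread('pics/w12.png');b=cv2.imread('pics/w13.png')
cv2.imwrite('pics/w12c.png',cv2.resize(a[65:185,180:480],None,fx=2.6,fy=2.6,interpolation=cv2.INTER_CUBIC))
cv2.imwrite('pics/w13c.png',cv2.resize(b[85:205,155:455],None,fx=2.6,fy=2.6,interpolation=cv2.INTER_CUBIC))
T=ctrl.get_calibration("top")
print(onz(T,[(322,92),(322,102)],.03),onz(T,[(318,68),(335,68)],.1))
```

```text
[[0.8514 0.0199 0.03  ]
 [0.8138 0.0209 0.03  ]] [[ 0.9015  0.0334  0.1   ]
 [ 0.9004 -0.0232  0.1   ]]
```

View pics/w12c.png

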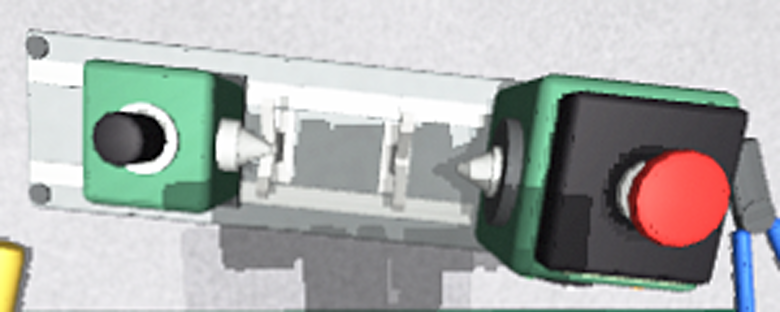

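View pics/w13c.png

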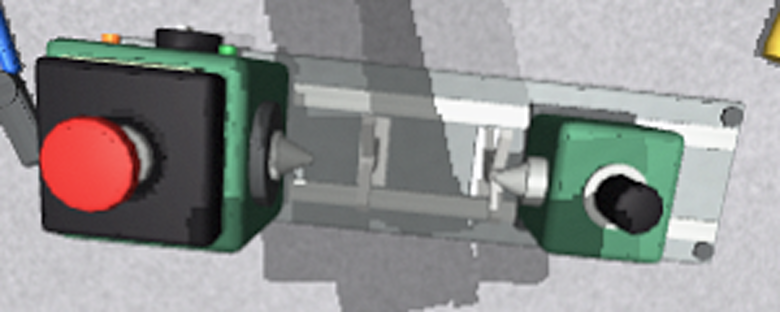

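Run:
```python
from h import *
K=ctrl.get_calibration("wrist")
C=[dict(K,extrinsics=np.load(f'pics/w{i}.npy')) for i in(12,13)]
A=lambda x,y:(180+x/2.6-.3,65+y/2.6-.3)
B=lambda x,y:(155+x/2.6-.3,85+y/2.6-.3)
P={'plunger':((684,198),(89,165),.195),'knob':((118,138),(640,206),.166),'tailtip':((272,147),(490,175),.1),'headtip':((458,171),(313,157),.1),'scr+x':((37,46),(703,251),.022),'scr-x':((39,193),(732,116),.022)}
R={}
for n,(a,b,z) in P.items():
    p,r=tri([(C[0],A(*a)),(C[1],B(*b))]);u,v=onz(C[0],[A(*a)],z)[0,:2],onz(C[1],[B(*b)],z)[0,:2]
    R[n]=(u+v)/2;print(n,p,'%.4f'%r[0],u,v)
ax=(R['tailtip']-R['headtip']);print('gap',np.linalg.norm(ax),'ang tips',np.degrees(np.arctan2(-ax[0],ax[1])) )
for m,n in(('plunger','knob'),('headtip','knob'),('plunger','headtip')):
    d=R[n]-R[m];print(m,n,np.linalg.norm(d),np.degrees(np.arctan2(-d[0],d[1])))
d=R['scr+x']-R['scr-x'];print('scr',np.linalg.norm(d),np.degrees(np.arctan2(d[1],d[0])))
print((R['scr+x']+R['scr-x'])/2)
```

```text
plunger [ 0.6497 -0.0855  0.1908] 0.0008 [ 0.65   -0.0845] [ 0.6492 -0.0827]
knob [0.6714 0.1338 0.153 ] 0.0004 [0.6714 0.1294] [0.6692 0.1303]
tailtip [0.6663 0.0763 0.0869] 0.0008 [0.6666 0.0757] [0.6646 0.0743]
headtip [ 0.6553 -0.0135  0.1046] 0.0005 [ 0.655  -0.0147] [ 0.6557 -0.0137]
scr+x [0.7212 0.216  0.0221] 0.0002 [0.7212 0.2158] [0.7213 0.2162]
scr-x [0.6392 0.2246 0.0221] 0.0001 [0.6392 0.2246] [0.6392 0.2247]
gap 0.08976751404866157 ang tips -6.5404307316949515
plunger knob 0.21439745173941172 -5.550889421370793
headtip knob 0.14478099193821237 -5.9315880933679965
plunger headtip 0.06962630159814769 -4.759244909662846
scr 0.08252984123029104 -5.985375435483701
[0.6802 0.2203]
```

Line fit: the winder is turned 5.9° and seat_mid is at about (0.6605, 0.0335). The tip gap is 90 mm and head tip to knob is 144.8 mm, which matches. I'll draw the tailstock back by its knob.

```bash
cat >> h.py <<'E'
WA=np.radians(5.9);U=np.array([np.sin(WA),np.cos(WA)]);SEAT=np.array([.6605,.0335])
def wy(d): return SEAT+U*d     # point on centre line at winder y=d
YK=np.pi/2-WA
E
python3 - <<'E'
from h import *
k=np.array([.6705,.1302])
print("knob wy",(k-SEAT)@U)
a=go((*k,.25),YK)
ctrl.command_gripper(.06,25)
ctrl.movel([*k,.146],None,.12);st("at knob")
ctrl.command_gripper(.015,25);st("grip")
for d in (.03,.05,.057):
    ctrl.movel([*(k+U*d),.146],None,.06);st(d)
E
```

```text
knob wy 0.09721568778310323
at knob t57.1 [0.6711 0.1304 0.1469] F [-0.3334  0.6731  1.0735] op 0.0601 q [-0.1047  0.7161 -0.2354  1.5048  0.1905  0.9416  1.0712]
grip t57.8 [0.6706 0.1307 0.1461] F [0.4306 0.927  0.5755] op 0.0212 q [-0.1049  0.7169 -0.2357  1.5056  0.1903  0.9412  1.0712]
0.03 t58.4 [0.6736 0.1604 0.1461] F [-0.7203 -0.307   2.1568] op 0.0217 q [-0.1481  0.7316 -0.235   1.4772  0.1911  0.955   1.0324]
0.05 t58.9 [0.6757 0.1808 0.1461] F [-1.4412  0.1532  2.3662] op 0.0214 q [-0.1767  0.7426 -0.2351  1.4559  0.1913  0.9648  1.0072]
0.057 t59.2 [0.6763 0.187  0.1461] F [-2.2541 -1.453   4.0547] op 0.0215 q [-0.1863  0.7465 -0.2342  1.4482  0.192   0.9693  0.9985]
```

Run:
```python
from h import *
p=ctrl.get_obs()["position"]
ctrl.command_gripper(.06,25)
ctrl.movel([p[0],p[1],.26],None,.15)
go((.47,.144,.25),-np.pi/2);st()
W,im=snap("w14");snap("s14","scene");snap("t14","top")
cv2.imwrite('pics/w14c.png',cv2.resize(im[100:260,220:420],None,fx=3.6,fy=3.6,interpolation=cv2.INTER_CUBIC))
```

```text
t61.7 [0.4713 0.1443 0.2502] F [0.1218 0.3603 0.5023] op 0.0599 q [-0.1067  0.289  -0.3341  1.9304  0.1158  0.9394  1.0739]
```

View pics/w14.png

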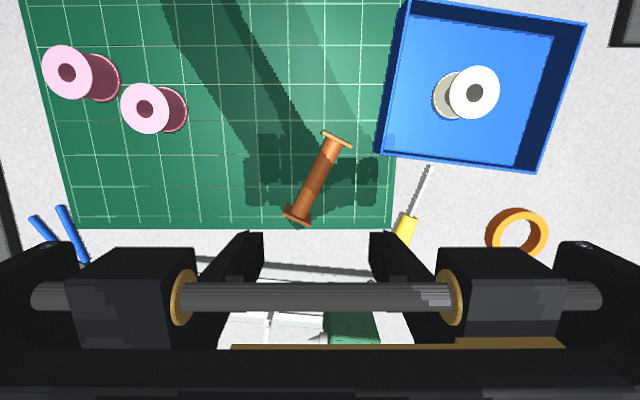

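View pics/s14.png

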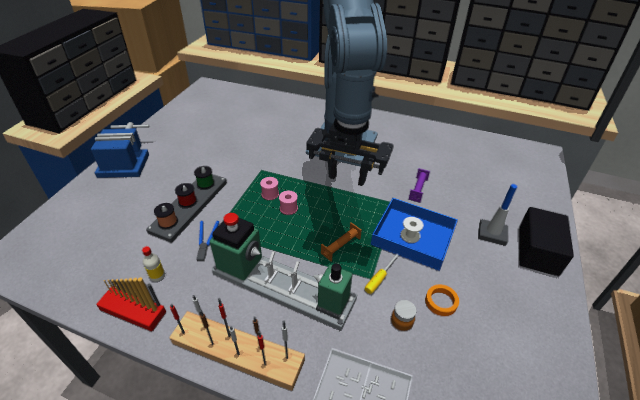

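The scene view shows the tailstock drawn back and the spools on the spindles at (165,215), (185,195) and (203,178). The former is at (340,241), and at (318,180) in the wrist view. I'll zoom in there.

View pics/w14c.png

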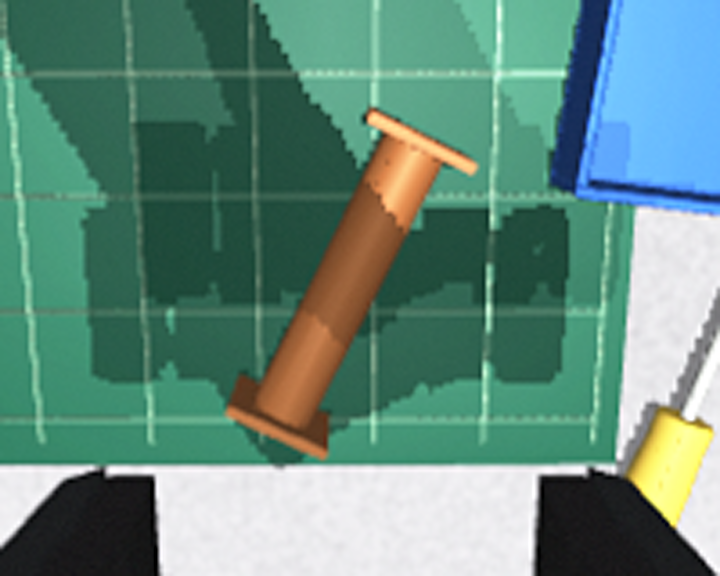

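Run:
```python
from h import *
W=ctrl.get_calibration("wrist")
c=lambda x,y:(220+x/3.6-.36,100+y/3.6-.36)
e=onz(W,[c(421,142),c(278,433)],.04);print(e,e.mean(0),np.linalg.norm(e[0]-e[1]),np.degrees(np.arctan2(*(e[0]-e[1])[[1,0]])))
t=onz(W,[c(411,158),c(287,412)],.02);print(t,np.degrees(np.arctan2(*(t[0]-t[1])[[1,0]])))
d=(t[1]-t[0])[:2];d/=np.linalg.norm(d);m=e.mean(0)[:2];print("centre proj on tube axis",t[0,:2]+d*((m-t[0,:2])@d),d)
```

```text
[[0.4283 0.1686 0.04  ]
 [0.5326 0.1185 0.04  ]] [0.4804 0.1436 0.04  ] 0.11570561005174408 154.3695379612821
[[0.4355 0.1666 0.02  ]
 [0.5316 0.1207 0.02  ]] 154.4944427343748
centre proj on tube axis [0.4811 0.1449] [ 0.9025 -0.4306]
```

Edge-to-edge length is 115.7 mm, against 116 expected. The former's centre is (0.481, 0.1447) with its axis at -25.5°. I'll pick it.

Run:
```python
from h import *
c=np.array([.481,.1447])
a=go((*c,.15),np.radians(64.5));print(a)
ctrl.command_gripper(.055,30)
ctrl.movel([*c,.016],None,.12);st("at")
ctrl.command_gripper(.015,30);st("grip")
ctrl.movel([*c,.22],None,.12);st("up")
W,im=snap("w15")
```

```text
1.1257373675363425
at t63.9 [0.4815 0.1449 0.0166] F [ 0.7137 -0.3044  0.8704] op 0.0550 q [-0.2541  0.6859 -0.1604  2.0305  0.2392  0.4413  0.5302]
grip t64.5 [0.481  0.1446 0.0161] F [ 0.1104 -1.4584  2.8133] op 0.0228 q [-0.2542  0.6867 -0.1602  2.0309  0.2392  0.4413  0.53  ]
up t66.3 [0.4806 0.1446 0.2194] F [-0.4531 -0.8591 -0.458 ] op 0.0228 q [-0.1678  0.3396 -0.2591  1.9405  0.1111  0.8763  0.6417]
```

View pics/w15.png

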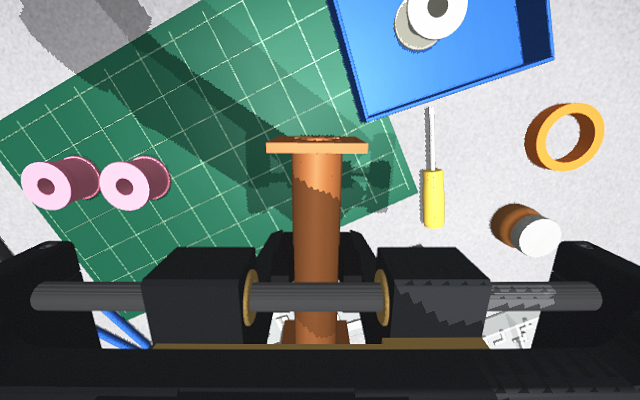

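Run:
```python
from h import *
W=ctrl.get_calibration("wrist");o=ctrl.get_obs()
p=np.array(o["position"]);R=Ro.from_rotvec(o["ee_rot"]).as_matrix()
im=cv2.imread('pics/w15.png')
cv2.imwrite('pics/w15c.png',cv2.resize(im[120:240,250:385],None,fx=5,fy=5,interpolation=cv2.INTER_NEAREST))
for q in [(316,141),(316,152.5),(266,142),(266,152),(369,142),(369,152)]:
    print(q,R.T@(onz(W,[q],p[2]+.024)[0]-p))
```

```text
(316, 141) [-0.0005 -0.0603 -0.0239]
(316, 152.5) [-0.0005 -0.0558 -0.0239]
(266, 142) [-0.02   -0.0599 -0.0239]
(266, 152) [-0.0202 -0.056  -0.0239]
(369, 142) [ 0.0202 -0.0599 -0.024 ]
(369, 152) [ 0.0204 -0.056  -0.024 ]
```

View pics/w15c.png

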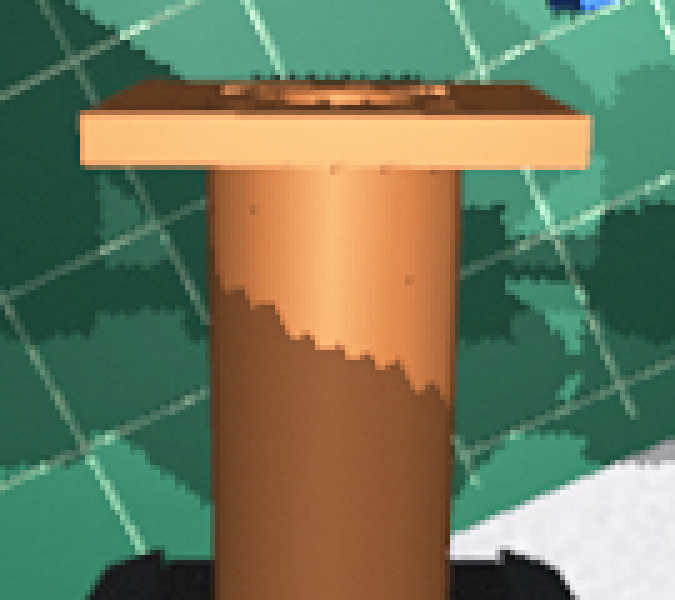

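The former is held level and centred to within 0.5 mm, with its flange edge at (316,148). I'll carry it to the rests.

Run:
```python
from h import *
c=wy(.022);print(c)
a=go((*c,.24),-WA);st(a)
ctrl.movel([*c,.14],None,.12);st();snap("w16");snap("s16","scene")
```

```text
[0.6628 0.0554]
-0.10297442586766545 t67.2 [0.6617 0.0564 0.2392] F [ 0.8813  0.7552 -1.5021] op 0.0225 q [-0.1883  0.572   0.0536  1.5075 -0.0341  1.0648 -0.2263]
 t68.2 [0.6634 0.0555 0.1409] F [ 0.211   0.4729 -0.7126] op 0.0225 q [-0.1821  0.6825  0.0463  1.5751 -0.0378  0.8833 -0.2251]
```

View pics/w16.png

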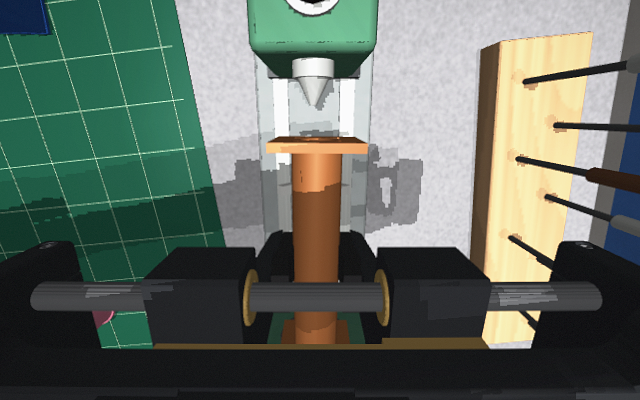

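Run:
```python
import cv2
s=cv2.imread('pics/s16.png');cv2.imwrite('pics/s16c.png',cv2.resize(s[190:330,190:370],None,fx=4.2,fy=4.2,interpolation=cv2.INTER_CUBIC))
```

```text
(no output)
```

View pics/s16c.png

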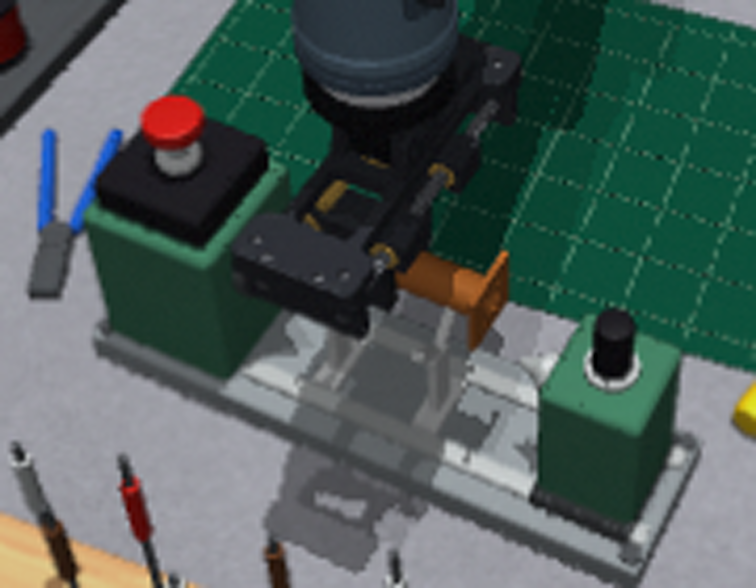

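Run:
```python
from h import *
W=ctrl.get_calibration("wrist")
p=onz(W,[(316,108.5)],.1)[0,:2];print("tail tip wy",(p-SEAT)@U,"cross",(p-SEAT)@np.array([U[1],-U[0]]))
c=wy(.022)
for z in (.12,.105,.0985,.0955):
    ctrl.movel([*c,z],None,.06);o=ctrl.get_obs();print(z,o["position"],o["ft_force"],o["moment"])
    if abs(o["ft_force"]).max()>12: print("stop");break
snap("w17")
```

```text
tail tip wy 0.09700279812136228 cross 0.0025494460722632287
0.12 [0.6624 0.0553 0.1194] [-0.7629  0.3041 -1.2404] [-0.0538  0.0622  0.0002]
0.105 [0.6624 0.0553 0.1044] [-0.0047 -0.2804 -0.4242] [-0.1029  0.1287 -0.0279]
0.0985 [0.6625 0.0554 0.0981] [-0.6424 -0.073  -1.3441] [-0.1092  0.0282  0.0019]
0.0955 [0.6626 0.0554 0.0954] [-0.7865 -0.895  -0.3857] [-0.0685  0.049   0.0021]
```

Run:
```python
from h import *
c=wy(.022)
ctrl.movel([*c,.0942],None,.04);st("low")
ctrl.command_gripper(.06,20);st("open")
ctrl.movel([*c,.25],None,.12)
snap("w18");snap("s18","scene")
s=cv2.imread('pics/s18.png');cv2.imwrite('pics/s18c.png',cv2.resize(s[190:330,190:370],None,fx=4.2,fy=4.2,interpolation=cv2.INTER_CUBIC))
```

```text
low t70.0 [0.663  0.0554 0.0946] F [-0.2243 -0.3041  2.0605] op 0.0231 q [-0.1793  0.7433  0.0421  1.5929 -0.0395  0.8056 -0.2239]
open t70.7 [0.6628 0.0554 0.0942] F [ 0.8372 -0.5547  0.2204] op 0.0600 q [-0.1793  0.7438  0.0421  1.5932 -0.0395  0.8055 -0.2239]
```

View pics/w18.png

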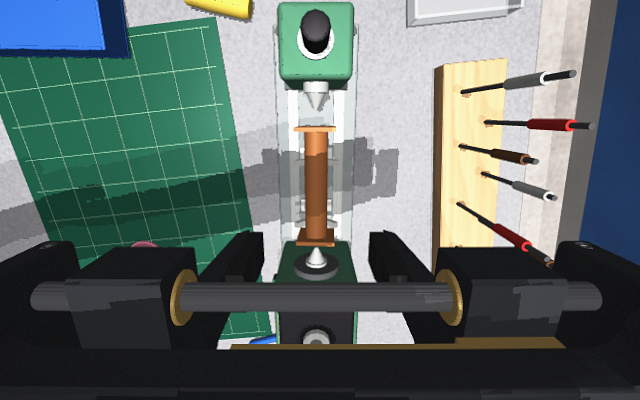

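View pics/s18c.png

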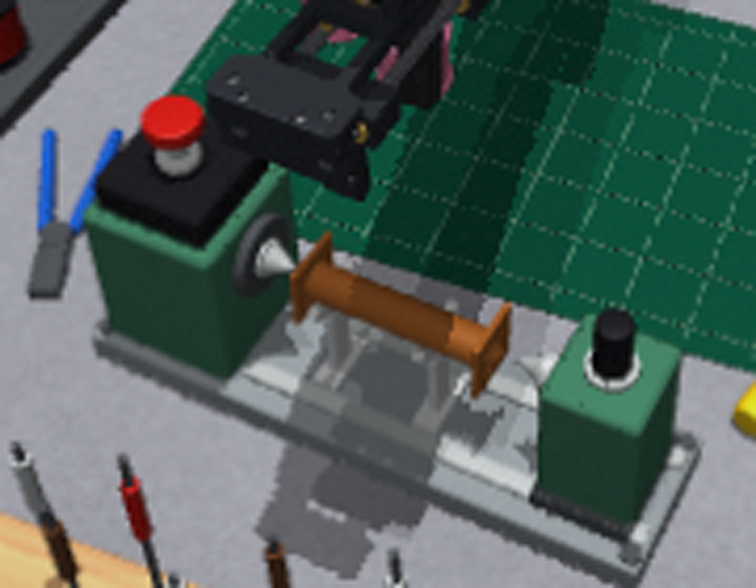

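The former lies in both Vs, spanning (316,128)–(316,240) in the wrist view, with both cones in line. Now I'll close the tailstock while watching the force.

Run:
```python
from h import *
k=np.array([.6763,.1870]);print("knob wy",(k-SEAT)@U)
go((*k,.25),YK)
ctrl.command_gripper(.06,40)
ctrl.movel([*k,.146],None,.12);st("at")
ctrl.command_gripper(.015,40);st("grip")
o0=ctrl.get_obs()["ft_force"]
def f(): 
    o=ctrl.get_obs();p=np.array(o["position"])[:2]
    return (p-SEAT)@U,(np.array(o["ft_force"])-o0)[:2]@U,o["ft_force"][2]
for d in list(np.arange(.004,.046,.006))+list(np.arange(.047,.060,.0012)):
    ctrl.movel([*(k-U*d),.146],None,.04);a,b,c=f();print("%.4f wy %.4f F %.1f fz %.1f"%(d,a,b,c))
    if abs(b)>20: break
st()
```

```text
knob wy 0.15431100450872476
at t74.6 [0.6769 0.1873 0.147 ] F [-0.3519  0.2709  1.6718] op 0.0600 q [-0.1516  0.7524 -0.2908  1.4446  0.2386  0.9777  0.9663]
grip t75.3 [0.6763 0.187  0.1461] F [-1.208  -0.5056  1.0519] op 0.0209 q [-0.1516  0.7532 -0.2906  1.4455  0.2386  0.9776  0.9663]
0.0040 wy 0.1510 F 2.6 fz -0.5
0.0100 wy 0.1443 F 2.3 fz -0.3
0.0160 wy 0.1380 F 2.6 fz 0.5
0.0220 wy 0.1320 F 2.3 fz 1.4
0.0280 wy 0.1262 F 4.1 fz 0.4
0.0340 wy 0.1202 F 3.5 fz 0.8
0.0400 wy 0.1141 F 3.5 fz 0.6
0.0470 wy 0.1071 F 2.5 fz 1.1
0.0482 wy 0.1065 F 4.9 fz 0.7
0.0494 wy 0.1053 F 4.7 fz -0.6
0.0506 wy 0.1040 F 4.8 fz -0.5
0.0518 wy 0.1028 F 5.3 fz 0.2
0.0530 wy 0.1021 F 6.3 fz 0.0
0.0542 wy 0.1018 F 6.9 fz -1.6
0.0554 wy 0.1016 F 9.4 fz -1.5
0.0566 wy 0.1013 F 11.0 fz -3.7
0.0578 wy 0.1011 F 12.8 fz -4.1
0.0590 wy 0.1010 F 15.8 fz -5.7
 t80.2 [0.6709 0.1339 0.1461] F [ 6.4082 14.5723 -5.7479] op 0.0209 q [-0.0677  0.7236 -0.2965  1.5037  0.2335  0.9444  1.0407]
```

The tailstock stopped at knob wy = 0.101 (0.102 expected) and the force rose to 16 N, so it's tight. I'll release and check.

Run:
```python
from h import *
k=wy(.1015)
ctrl.movel([*wy(.1008),.146],None,.04)
ctrl.command_gripper(.06,40);st("open")
p=ctrl.get_obs()["position"]
ctrl.movel([p[0],p[1],.25],None,.15)
go((*wy(.02),.33),-WA);st();snap("w19");snap("s19","scene");snap("t19","top")
s=cv2.imread('pics/s19.png');cv2.imwrite('pics/s19c.png',cv2.resize(s[150:330,140:370],None,fx=3.4,fy=3.3,interpolation=cv2.INTER_CUBIC))
```

```text
open t81.2 [0.6708 0.1337 0.146 ] F [ 0.5638 -0.2617 -0.8077] op 0.0601 q [-0.0737  0.7253 -0.2919  1.5     0.2368  0.9514  1.0337]
 t83.2 [0.6622 0.0538 0.329 ] F [ 0.5512 -0.3079  0.3124] op 0.0601 q [-0.1737  0.499   0.0377  1.4048 -0.0193  1.2397 -0.2353]
```

View pics/w19.png

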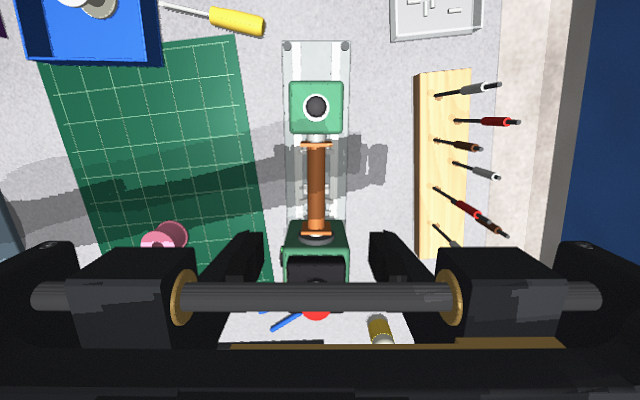

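View pics/s19c.png

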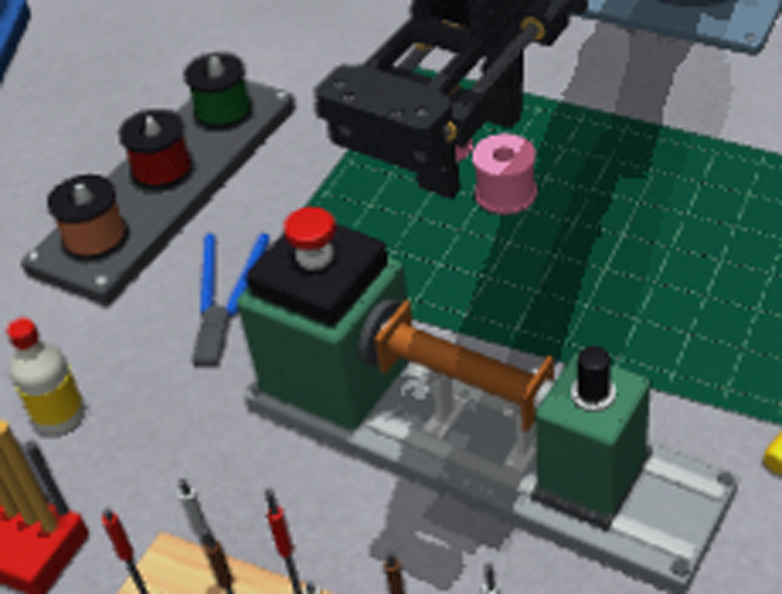

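The former is held between both cones, the three spools are seated, and the tailstock is up against the flange. Last step is the plunger.

Run:
```python
from h import *
p=np.array([.6494,-.0838])
ctrl.command_gripper(0.0,20)
go((*p,.26),-WA);ctrl.movel([*p,.215],None,.1);st()
z0=None
b=ctrl.get_obs()["ft_force"][2]
for z in np.arange(.210,.184,-.001):
    ctrl.movel([*p,z],None,.03);o=ctrl.get_obs();F=o["ft_force"][2]-b
    print("%.3f act %.4f F %.1f"%(z,o["position"][2],F))
    if F>20: break
ctrl.pause(.3);st("bottom");snap("s20","scene")
ctrl.movel([*p,.26],None,.08);st("up")
```

```text
t85.6 [ 0.6498 -0.0833  0.2154] F [-0.1077 -0.1338  0.2597] op 0.0007 q [ 0.0191  0.5794  0.0582  1.5573 -0.038   1.0054 -0.0141]
0.210 act 0.2101 F 0.1
0.209 act 0.2090 F -1.1
0.208 act 0.2079 F -0.7
0.207 act 0.2069 F 0.2
0.206 act 0.2063 F 2.0
0.205 act 0.2052 F 2.7
0.204 act 0.2041 F 2.9
0.203 act 0.2031 F 4.3
0.202 act 0.2021 F 4.3
0.201 act 0.2011 F 5.1
0.200 act 0.2002 F 5.7
0.199 act 0.1992 F 5.2
0.198 act 0.1983 F 4.7
0.197 act 0.1973 F 6.3
0.196 act 0.1964 F 6.1
0.195 act 0.1954 F 7.4
0.194 act 0.1946 F 7.5
0.193 act 0.1945 F 13.5
0.192 act 0.1944 F 19.1
0.191 act 0.1944 F 24.5
bottom t90.9 [ 0.6497 -0.0839  0.1943] F [-8.101   0.301  24.7401] op 0.0008 q [ 0.0213  0.6021  0.0565  1.5741 -0.0392  0.9651 -0.0131]
up t92.0 [ 0.649  -0.0837  0.2594] F [-0.6404 -0.6534  0.319 ] op 0.0005 q [ 0.0169  0.5355  0.0626  1.5177 -0.036   1.0907 -0.0155]
```

The plunger reached its stop: 12 mm of travel, about 8 N of spring force, then a stiff rise. I'll move clear and do the final check.

Run:
```python
from h import *
go((.5,-.2,.35),-np.pi/2); snap("w21")
neutral(-1.3,-1.57,q2=.2,q4=1.9);st()
_,s=snap("s21","scene");_,t=snap("t21","top")
cv2.imwrite('pics/s21c.png',cv2.resize(s[150:320,140:460],None,fx=2.5,fy=2.5,interpolation=cv2.INTER_CUBIC))
cv2.imwrite('pics/t21c.png',cv2.resize(t[80:280,180:460],None,fx=2.8,fy=2.8,interpolation=cv2.INTER_CUBIC))
S=ctrl.get_calibration("scene")
```

```text
t94.9 [ 0.0877 -0.4796  0.3006] F [-0.155  -0.262   0.3116] op 0.0004 q [ 1.2986  0.2002 -0.0008  1.8997 -0.0003  1.0416 -0.2702]
```

View pics/s21c.png

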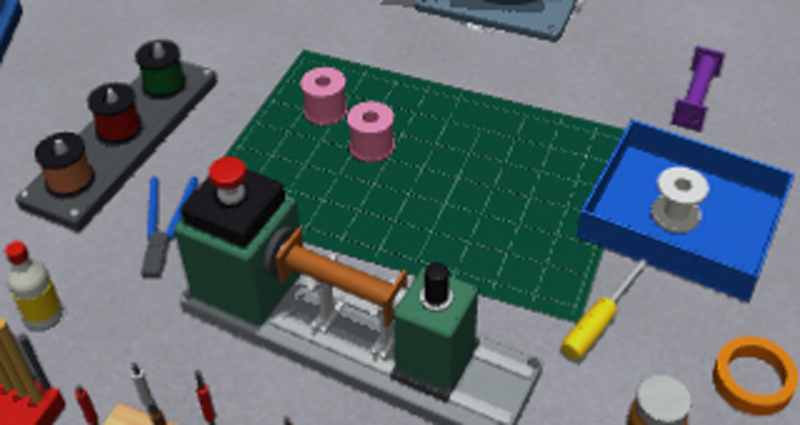

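View pics/t21c.png

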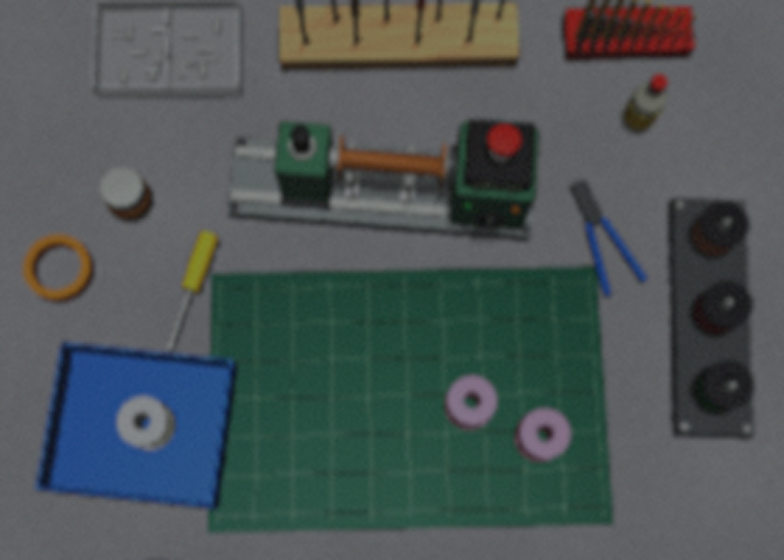

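View pics/w21.png

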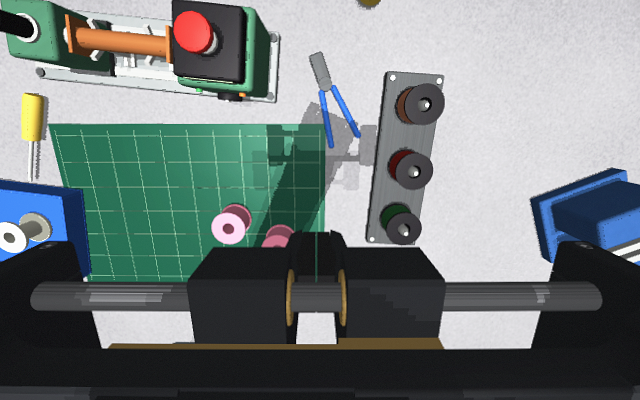

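The final views show all three full spools seated, the bare spool in the tray, the former held, the plunger up and nothing else disturbed. I'm handing in.

Run:
```python
from rig import ctrl
print(ctrl.job_done(), ctrl.get_obs()["t"])
```

```text
the job is handed in; nothing more can be done
the job is handed in; nothing more can be done
```

The coil winder is set up as asked and the job is handed in, finished at about 95 s of the 210 s allowed.

- **Bare spool:** the only white spool on the stand now stands in the blue tray.
- **Full spools:** copper, dark red and green each went to a spindle of their own and were lowered to within 0.5 mm of the collar before release. The spindle tips show above all three. I judged "fully down" from the release height and the pictures, and did not measure the spool tops separately.
- **Former:** the brown former lay in both Vs and was then closed between the centres. The tailstock stopped with its knob 101–102 mm from the seat middle (102 mm expected), while the push rose to about 16 N.
- **Plunger:** pressed last. It moved 12 mm, the spring reached about 8 N, and it then stopped hard at about 25 N. The last picture shows it back up.

In the last pictures the pliers, screwdriver, tape, bottle, jar, pink spools and purple former look undisturbed.

**Disagreement between cameras:** the top camera read about 5 mm short in x and the scene camera about 2 mm short. I worked from pairs of opposite wrist views, which agreed within about 1–2 mm and gave the correct 95 mm spindle spacing. No full spool was seen to be knocked aside.

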